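# Switch the push-to-turn signal selector to the green source

### The arm

A 7-joint arm with a two-finger parallel gripper is mounted at the origin on the work surface. World frame = base frame: x ahead of the robot, y to its left, z up, the work surface at z = 0. Lengths are in mm, angles in degrees, forces in N, time in s.
With the tool pointing down it reaches from about 400 to 850 mm from the base axis. Payload 4.5 kg.
Tool frame: the origin (TCP) lies at the very end of the fingers, on their centre line; the grasp point (between the pads) lies 19 mm behind it (robot.tcp_to_grasp is the z of the grasp point in the tool frame, in mm); z points along the fingers, y is the line along which they close (so a half turn about z gives the same grasp; the last joint's range is limited). The gripper opens to 85 mm and grips with 20 to 120 N. Pads are 22 mm wide; open, the fingers measure 114 mm over their backs; the gripper's body (76 mm by 85 mm) begins 54 mm behind the grasp point. The pads swing forward as they close: fully open they stand 13 mm farther back than shut.
Start: joints at [66.967, 39.483, -11.15, 89.685, 9.013, 51.709, -12.324], TCP at [263.866, -566.594, 231.317] pointing down, gripper open.
Joint ranges: [-172.22, 172.22], [-26.19, 119.32], [-84.43, 86.54], [7.71, 146.69], [-57.33, 237.33], [2.42, 119.75], [-152.13, 152.13]. Speed limits (degrees/s): [147.25, 147.25, 180, 180, 180, 180, 180].

### API

Orientations are given as [roll, pitch, yaw] about the fixed x, y, z axes, in that order (R = Rz(yaw) Ry(pitch) Rx(roll)).
In Python, from workcell import robot gives the robot as it stands.
- The arm moves only by the tool play_rows, never from a script. Its argument "increments" is a list of rows, each a list of 3 entries, a list of its own where there are three numbers: the shift along the world's x, y, z in mm, then the turn, a rotation vector about the world's x, y, z in degrees, then the finger opening in mm, from 0 to 85.4. A call has 1 to 8 rows; each row shifts and turns the commanded pose from where the row before left it; what a row does not reach is not made up. A row lasts 1/8 s, in which the tool goes at most 62.5 mm and 10.7 degrees, less where a joint would pass 70% of its speed; a pose out of reach is approached as far as the arm can. A call is refused whole if a number of a shift passes 62.5 or a number of a turn 10.7, either way. A call with a gripper value outside its range is refused whole. The fingers move at their own pace and stop on an object; "squeeze" is the grip in N (left out, the last holds). Time passes only in rows, so rows that do not move let the fingers close. It gives the time, the measured TCP pose, the force, the opening and the grip force at its end, in the units of the state.
- robot.read_state(): the state, without advancing time (a new reading comes with each control period).
- robot.get_image(name): name is "side" or "top" or "wrist"; returns the picture (480x640x3 uint8, red, green, blue); there is no depth.
- robot.get_calibration(name): a dict with "fx", "fy", "cx", "cy" (pixels), "R" (3x3) and "t" (3): a world point X has camera coordinates R X + t; the wrist camera has in their place "tool_from_camera" (4x4, takes a point from camera to tool coordinates, whose origin is the TCP and whose axes are the flange's). Camera axes: x right, y down, z forward; pixel columns grow to the right and rows downward; lengths in mm; the calibration is good to about 2 mm. A picture is of the moment at which its call begins: read the wrist's pose just before it. get_calibration takes no time and is no camera call.
- robot.close_job(): hands the job in; it is judged then, once.
The state is a dict: "t": time; "joint_pos": joint angles; "dq": joint speeds; "joint_efforts": joint torques, N m; "ee_pos": TCP position; "ee_rot": TCP orientation; "force": force on the tool from outside, world axes, zero at the start; "moment": the same for the moment, N m; "finger_gap": finger opening in mm; "gripper_force": force on a finger pad.
Only numpy, scipy, OpenCV 4.12 (cv2) and the standard library are available. Lean on these libraries where they do the work, as an engineer would, in place of code of your own. Each camera call takes 0.05 s, during which the arm holds its last target. There are 200 camera calls.

### The job

Switch the bench selector over to the green source: push its wheel down just far enough to free the latch, turn it the shorter way round to the green tag, and feel for the notch there so that the wheel rises fully again and latches; then let go. Work gently: do not press the wheel down to its bottom stop, do not force the latch sideways, do not turn the wheel the long way round, and leave the other things where they lie.

Things in the scene. Friction and masses are not known exactly. Their poses are not given: they have to be found in the camera images.
- unit: the selector: a fixed grey flat box 230 x 230 x 50 mm standing on the table; origin at the centre of its underside (table level), z up; the wheel's upright axis passes through the origin
- axis_point (a point): point on the wheel's axis at the height of the box's top face (50 mm above the table)
- dial (a joint): rotation of the wheel, rad, positive counter-clockwise from above; at 0 the pointer lies along the box's own +x. No end stops; the reading does not wrap (it starts near 3.14). The wheel: black disc, 112 mm diameter, 10 mm thick, top 74 mm above the table when risen, stays at the angle where it is left; turning it needs about 3 N at the spinner handle
- press (a joint): how far the wheel is pushed down, m: 0 = fully risen and latched, bottom stop at 0.010. A spring pushes it up with about 5 N at 0 plus 1 N per mm, damped (20 mm/s: 3 N). A hidden latch tooth then blocks turning beyond its notch's play; pushed down 4.5 mm or more the wheel turns freely. 5.5 to 7.5 mm is right for turning; from 9 mm on it counts as pressed to the bottom
- spinner_top (a point): centre of the top of the orange spinner handle, an upright post of 22 mm diameter, 36 mm tall, spinning freely on its own axis; it stands on the wheel 34 mm from the axis, on the pointer's line; top 110 mm above the table when risen. Held from above it can be led round in a circle without turning the hand
- pointer_tip (a point): point on the centre line of the white pointer blade (8 mm wide, 6 mm thick, sticks out from the wheel to 86 mm from the axis), 84 mm from the axis, 70 mm above the table when risen
- tag_green: green round tag, 28 mm diameter, 4 mm thick, stuck on the box's top 80 to 90 mm from the axis: the wanted source; origin at the centre of its underside. Its notch lies within the tag's breadth as seen from the axis but off its centre, 4 to 14 mm to one side or the other: find it by feel. The shorter way is at most about 2.6 rad
- tag_red: red tag of the same kind, another source
- tag_yellow: yellow tag of the same kind, another source
- tag_blue: blue tag of the same kind, another source
- ring: fixed notched ring hidden in the box, origin equal to the box's. Latch tooth 46 mm from the axis under the pointer. A notch at each tag (play 1 degree either way), a wide one (20 degrees) at the start; solid between. Let up between notches, the wheel stays 4.5 mm down, slides so under 10 N, springs up over a notch. Tooth force on the ring: under 25 N, and under 8 N while risen in a notch
- adapter_plug: brass and steel plug adapter, 20 mm diameter, 20 mm tall, on a far corner of the box's top; leave alone
- battery_box: clear little box 26 x 26 x 14 mm on the other far corner of the box's top; leave alone
- remote: black remote control 170 x 46 x 18 mm; leave alone
- disc_cases: two disc cases, 125 x 142 x 20 mm; leave alone
- power_brick: black power brick 105 x 48 x 30 mm; leave alone
- screwdriver: screwdriver; leave alone
- small_carton: yellow carton 90 x 130 x 60 mm; leave alone
- mug: white mug 80 mm wide, 90 mm tall; leave alone

How it is judged:
By the outcome, as a careful person would: the job done as asked, in the order asked, and still so for the second after the job is handed in, with the robot touching nothing.
It also fails if it takes over 64 s, if anything falls off the work surface, if the arm or the gripper's body presses on something with over 40 N, if the wrist force passes 120 N, or if a joint passes its speed limit or range.

## Working session

There is one attempt and no reset: what is moved stays moved. The work goes in short steps, Python scripts to look and compute and a tool call to move; the robot and the scene stay as the last step left them, time stands still between calls to the robot, and variables do not carry over. Pictures are saved under pics/ and viewed, at most 10 in all, crops included, and the job is handed in when it is done.

Besides the shell and the picture viewer there is one more tool, called after "Request:" by a JSON object that holds its "fn" and its "kwargs", one argument or row to a line. play_rows: Moves the arm, as the interface text tells. Its arguments: {"type":"object","properties":{"increments":{"type":"array"},"squeeze":{"type":"number"}},"required":["increments"]}

```bash
mkdir -p pics; ls
cat > h.py <<'E'
from workcell import robot
import numpy as np, cv2
def ray(name,u,v,z,st=None):
    c=robot.get_calibration(name)
    d=np.array([(u-c["cx"])/c["fx"],(v-c["cy"])/c["fy"],1.0])
    if "R" in c:
        R=np.array(c["R"]);t=np.array(c["t"]);o=-R.T@t;d=R.T@d
    else:
        from scipy.spatial.transform import Rotation as Ro
        T=np.array(c["tool_from_camera"]);Rt=Ro.from_euler('xyz',st["ee_rot"],degrees=True).as_matrix()
        o=Rt@T[:3,3]+np.array(st["ee_pos"]);d=Rt@T[:3,:3]@d
    return o+d*(z-o[2])/d[2]
def save(n,im): cv2.imwrite("pics/"+n,cv2.cvtColor(im,cv2.COLOR_RGB2BGR))
E
python3 - <<'E'
from h import *
print(robot.read_state())
save("top0.png",robot.get_image("top"));save("side0.png",robot.get_image("side"))
E
```

```text
pics
{'t': 0.0, 'joint_pos': array([ 66.96778793,  39.53434816, -11.14492116,  89.74745696,
         9.01351857,  51.70858651, -12.32467017]), 'dq': array([ 0.01235843,  0.04749507,  0.03887491, -0.05182543, -0.05664834,
        0.01016765, -0.00779857]), 'joint_efforts': array([-3.00234533e-04, -5.39627337e+01, -1.26676485e+00, -1.58544838e+01,
        9.01629013e-03,  9.54643590e-03,  4.79254737e-06]), 'ee_pos': array([ 263.49592751, -566.00186365,  230.45938097]), 'ee_rot': array([-1.79891941e+02,  8.38556079e-03,  2.49742434e+01]), 'force': array([ 0.1618007 , -0.41524732, -0.25313198]), 'moment': array([ 0.05425264,  0.05548926, -0.02212179]), 'gripper_force': 0.0, 'finger_gap': 85.30511997224203}
```

View pics/top0.png

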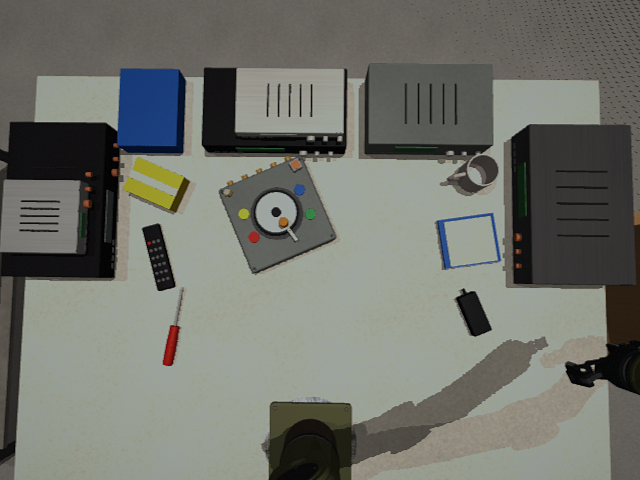

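View pics/side0.png

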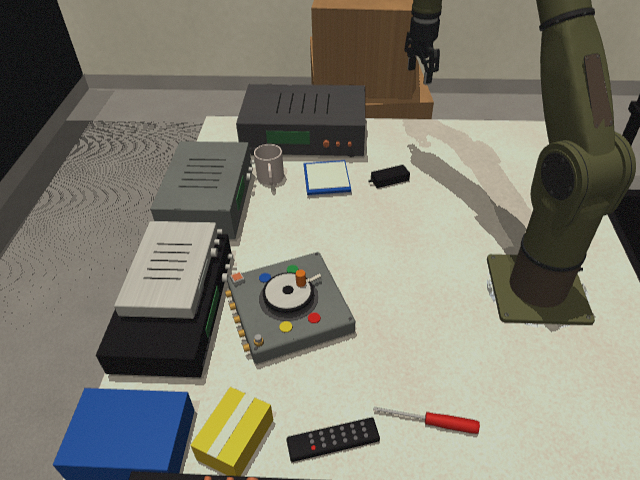

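Top view: the selector's wheel is at about (276,212), the spinner at (283,223), the pointer tip at (296,241) and the green tag at (310,214). The side view agrees, so the shorter way is a counter-clockwise turn of roughly 60°.

```bash
cat >> h.py <<'E'
def blob(im,lo,hi,box=None):
    h=cv2.cvtColor(im,cv2.COLOR_RGB2HSV);m=cv2.inRange(h,np.array(lo),np.array(hi))
    if box: k=np.zeros_like(m);k[box[1]:box[3],box[0]:box[2]]=255;m&=k
    n,_,s,c=cv2.connectedComponentsWithStats(m)
    return [(int(s[i,4]),c[i].round(1)) for i in np.argsort(-s[1:,4])[:3]+1] if n>1 else []
RNG=dict(orange=((8,150,120),(18,255,255)),green=((45,120,60),(85,255,255)),blue=((100,120,80),(130,255,255)),yellow=((24,120,120),(34,255,255)),red=((0,150,80),(6,255,255)))
E
python3 - <<'E'
from h import *
im=cv2.cvtColor(cv2.imread("pics/top0.png"),cv2.COLOR_BGR2RGB)
for k,(a,b) in RNG.items():
    B=blob(im,a,b,(215,155,340,275))
    for n,c in B[:2]: print(k,n,c,ray("top",*c,108 if k=="orange" else 54).round(1))
print("tip",ray("top",296,241,73), "hub",ray("top",276,212,74))
E
```

```text
orange 55 [282.9 221.4] [549.   71.5 108. ]
orange 43 [295.3 164. ] [688.   44.3 108. ]
green 86 [309.7 213.6] [575.7   8.7  54. ]
blue 89 [299.  189.4] [636.4  36.4  54. ]
yellow 91 [243.6 213.4] [574.2 173.9  54. ]
red 89 [253.5 236.8] [515.8 147.8  54. ]
tip [505.28912896  40.99500197  73.        ] hub [575.9801707  91.2509946  74.       ]
```

Request:
{"fn": "play_rows", "kwargs": {
  "increments": [
    [[24,53,0],[0,0,0],85],
    [[24,53,0],[0,0,0],85],
    [[24,53,0],[0,0,0],85],
    [[24,53,0],[0,0,0],85],
    [[24,53,0],[0,0,0],85],
    [[24,53,0],[0,0,0],85],
    [[24,53,0],[0,0,0],85],
    [[24,53,0],[0,0,0],85]
  ]
}}

```text
t: 1.1
ee_pos: [456.3, -140.9, 231.2]
ee_rot: [180.0, 0.0, 25.0]
force: [1.4, -0.4, -0.6]
finger_gap: 85.1
gripper_force: 0.0
```

Request:
{"fn": "play_rows", "kwargs": {
  "increments": [
    [[24,53,0],[0,0,0],85],
    [[24,53,0],[0,0,0],85],
    [[24,53,0],[0,0,0],85],
    [[20,53,0],[0,0,0],85],
    [[0,0,0],[0,0,0],85],
    [[0,0,0],[0,0,0],85]
  ]
}}

```text
t: 1.85
ee_pos: [547.3, 68.7, 230.9]
ee_rot: [180.0, 0.1, 25.0]
force: [-0.7, 0.1, -0.3]
finger_gap: 84.9
gripper_force: 0.0
```

Run:
```python
from h import *
s=robot.read_state();im=robot.get_image("wrist");save("w1.png",im)
print(s["ee_pos"],s["ee_rot"],s["joint_pos"].round(0),s["force"])
for k,(a,b) in RNG.items():
    for n,c in blob(im,a,b)[:2]: print(k,n,c,ray("wrist",*c,110 if k=="orange" else 54,s).round(1))
```

```text
[547.26061073  68.66434696 230.85900765] [1.79967898e+02 1.01683492e-01 2.49717444e+01] [ -8.  34.  -7. 103.   6.  44. -82.] [-0.67566845  0.11710845 -0.33274953]
orange 69 [320.5 214.2] [558.2  73.4 110. ]
orange 52 [454.3  19.5] [693.9  52.1 110. ]
green 907 [407.  212.2] [577.1   7.4  54. ]
blue 1085 [412.4 124. ] [637.7  35.4  54. ]
yellow 1045 [208.6 122.1] [575.1 172.8  54. ]
red 820 [213.5 206.5] [517.2 146.8  54. ]
```

View pics/w1.png

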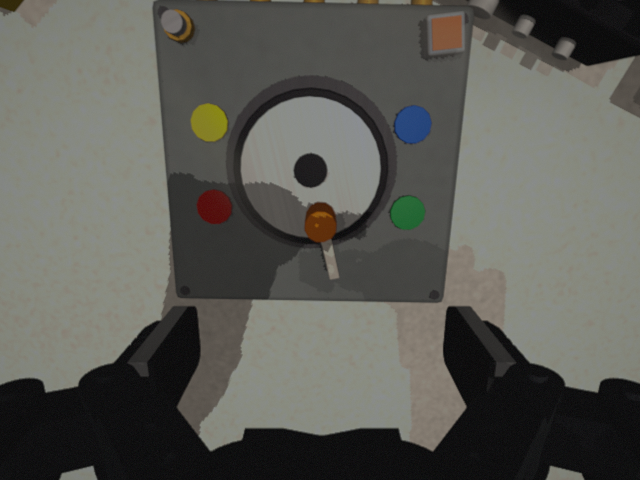

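Wrist view: hub at (310,170), orange spinner spanning (320,200–243), pointer blade from (326,243) to (334,278), green tag at (407,212). The wheel's angle follows from the blade.

Run:
```python
from h import *
s=robot.read_state()
A=np.array([576.7,90.6])
for p in [(334,278),(327,246),(330,262)]:
    X=ray("wrist",*p,73,s)[:2];d=X-A;print(X,np.hypot(*d),np.degrees(np.arctan2(d[1],d[0])))
print("hub",ray("wrist",310,170,74,s))
for p in [(320,212),(320,236)]: print(p,ray("wrist",*p,110,s),ray("wrist",*p,74,s))
im=cv2.cvtColor(cv2.imread("pics/w1.png"),cv2.COLOR_BGR2RGB);save("w1c.png",cv2.resize(im[150:290,230:420],None,fx=4,fy=4))
for k in [[577.1,7.4],[575.1+0,172.8]]: d=np.array(k)-A;print(np.degrees(np.arctan2(d[1],d[0])),np.hypot(*d))
```

```text
[509.34433163  38.30463239] 85.27362742653875 -142.17400896792685
[530.47615395  54.18559299] 58.84431138276176 -141.76952533909545
[519.86800521  46.68115008] 71.82437615508027 -142.30372851482088
hub [577.09075463  89.4853      74.        ]
(320, 212) [559.3059522   73.26663463 110.        ] [552.25595822  70.09891044  74.        ]
(320, 236) [544.67432872  66.49319336 110.        ] [535.61956631  62.39739846  74.        ]
-89.72454164386478 83.20096153290537
91.11510550212607 82.21557030149461
```

View pics/w1c.png

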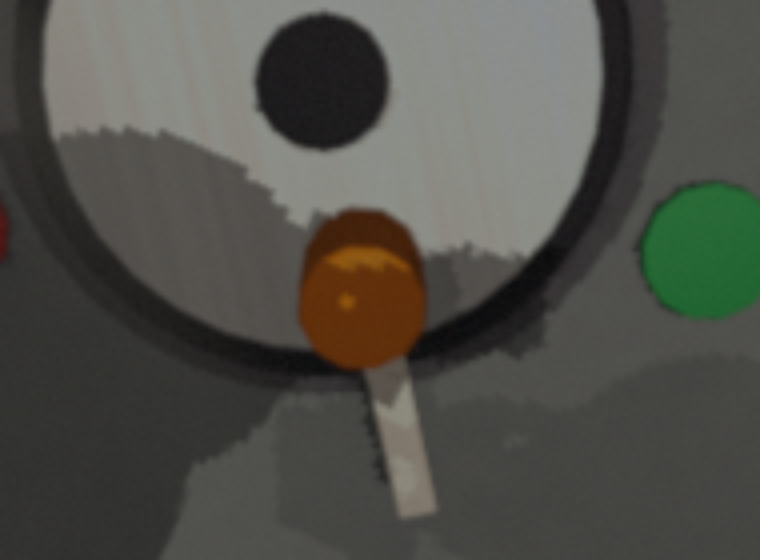

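Request:
{"fn": "play_rows", "kwargs": {
  "increments": [
    [[1.5,0.5,-40],[0,0,0],60],
    [[1.2,0.3,-40],[0,0,0],50],
    [[0,0,-36],[0,0,0],45],
    [[0,0,-25],[0,0,0],40],
    [[0,0,-10],[0,0,0],36],
    [[0,0,0],[0,0,0],36],
    [[0,0,0],[0,0,0],36]
  ]
}}

```text
t: 2.78
ee_pos: [551.3, 69.8, 81.4]
ee_rot: [180.0, -0.1, 24.9]
force: [0.4, 0.2, 0.1]
finger_gap: 35.8
gripper_force: 0.0
```

Run:
```python
from h import *
s=robot.read_state();im=robot.get_image("wrist");save("w2.png",im)
print(s["ee_pos"],s["ee_rot"],s["force"],s["finger_gap"])
```

```text
[551.33371077  69.83923805  81.3797519 ] [ 1.79958187e+02 -1.02091288e-01  2.49248574e+01] [0.35436956 0.1965943  0.14052839] 35.78358300168653
```

View pics/w2.png

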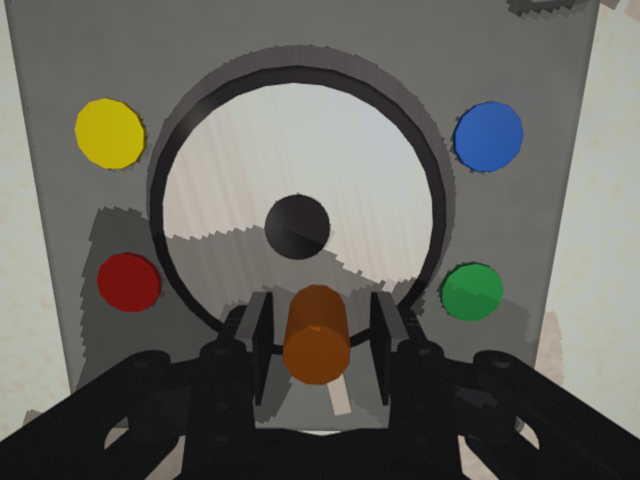

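The post stands centred between the pads, at (317,350) against a pad middle of about 320. Closing now.

Request:
{"fn": "play_rows", "kwargs": {
  "increments": [
    [[0,0,0],[0,0,0],24],
    [[0,0,0],[0,0,0],18],
    [[0,0,0],[0,0,0],18],
    [[0,0,0],[0,0,0],18]
  ],
  "squeeze": 35
}}

```text
t: 3.32
ee_pos: [550.9, 70.8, 81.1]
ee_rot: [-180.0, -0.1, 25.0]
force: [-1.0, 1.5, 6.2]
finger_gap: 21.0
gripper_force: 34.0
```

Request:
{"fn": "play_rows", "kwargs": {
  "increments": [
    [[0,0,-1],[0,0,0],18],
    [[0,0,-1],[0,0,0],18],
    [[0,0,0],[0,0,0],18],
    [[0,0,0],[0,0,0],18]
  ]
}}

```text
t: 3.82
ee_pos: [550.9, 70.8, 79.3]
ee_rot: [180.0, -0.1, 25.0]
force: [-2.0, 0.6, 6.7]
finger_gap: 20.8
gripper_force: 34.1
```

Request:
{"fn": "play_rows", "kwargs": {
  "increments": [
    [[0,0,-1],[0,0,0],18],
    [[0,0,-1],[0,0,0],18],
    [[0,0,0],[0,0,0],18],
    [[0,0,0],[0,0,0],18]
  ]
}}

```text
t: 4.32
ee_pos: [550.9, 70.7, 77.5]
ee_rot: [180.0, -0.1, 25.0]
force: [-2.0, 1.5, 9.5]
finger_gap: 20.9
gripper_force: 34.3
```

Run:
```python
from h import *
F=[]
for i in range(5):
    robot.get_image("wrist");s=robot.read_state();F.append(np.r_[s["force"],s["ee_pos"]])
print(np.array(F).round(2))
```

```text
[[-2.0300e+00  1.0300e+00  9.0000e+00  5.5093e+02  7.0740e+01  7.7500e+01]
 [-8.2000e-01  2.2000e-01  8.6200e+00  5.5094e+02  7.0760e+01  7.7500e+01]
 [-1.9600e+00  1.4800e+00  9.0800e+00  5.5093e+02  7.0730e+01  7.7500e+01]
 [-2.1700e+00  1.4400e+00  9.2600e+00  5.5092e+02  7.0750e+01  7.7500e+01]
 [-2.4400e+00  8.1000e-01  9.0700e+00  5.5094e+02  7.0760e+01  7.7500e+01]]
```

Request:
{"fn": "play_rows", "kwargs": {
  "increments": [
    [[0,0,-1.2],[0,0,0],18],
    [[0,0,-1.2],[0,0,0],18],
    [[0,0,0],[0,0,0],18],
    [[0,0,0],[0,0,0],18]
  ]
}}

```text
t: 5.08
ee_pos: [550.9, 70.7, 75.3]
ee_rot: [180.0, -0.1, 25.0]
force: [-1.9, 1.6, 10.8]
finger_gap: 20.9
gripper_force: 34.6
```

```bash
cat >> h.py <<'E'
A=np.array([576.7,90.6])
def rep(n=4):
    F=[]
    for i in range(n):
        robot.get_image("wrist");s=robot.read_state();F.append(np.r_[s["force"],s["ee_pos"]])
    F=np.mean(F,0);d=F[3:5]-A;a=np.arctan2(d[1],d[0])
    t=np.array([-np.sin(a),np.cos(a)]);r=d/np.hypot(*d)
    print("F",F[:3].round(1),"pos",F[3:].round(2),"ang",np.degrees(a).round(2),"r",np.hypot(*d).round(2),"Ft",(F[:2]@t).round(2),"Fr",(F[:2]@r).round(2))
E
python3 - <<'E'
from h import *
rep()
def arc(a0,a1,n):
    a=np.radians(np.linspace(a0,a1,n+1));P=34*np.c_[np.cos(a),np.sin(a)];print(np.diff(P,axis=0).round(1).tolist())
arc(-142.5,-104.5,8)
E
```

```text
F [-2.7  1.  11.3] pos [550.93  70.73  75.33] ang -142.36 r 32.54 Ft -2.44 Fr 1.56
[[1.8, -2.2], [2.0, -2.0], [2.1, -1.8], [2.3, -1.7], [2.4, -1.5], [2.5, -1.3], [2.6, -1.0], [2.7, -0.8]]
```

Request:
{"fn": "play_rows", "kwargs": {
  "increments": [
    [[0.9,-1.1,0],[0,0,0],18],
    [[0.9,-1.1,0],[0,0,0],18],
    [[1.0,-1.0,0],[0,0,0],18],
    [[1.0,-1.0,0],[0,0,0],18],
    [[1.0,-0.9,0],[0,0,0],18],
    [[1.1,-0.9,0],[0,0,0],18]
  ]
}}

```text
t: 6.02
ee_pos: [556.3, 65.2, 75.3]
ee_rot: [-180.0, -0.0, 25.0]
force: [-4.1, 1.4, 11.9]
finger_gap: 20.8
gripper_force: 34.6
```

```bash
python3 -c "
from h import *
rep(3)"
```

```text
F [-3.2  1.2 11.7] pos [556.57  65.    75.29] ang -128.17 r 32.57 Ft -3.26 Fr 1.02
```

Request:
{"fn": "play_rows", "kwargs": {
  "increments": [
    [[1.4,-1.1,0],[0,0,0],18],
    [[1.5,-1.0,0],[0,0,0],18],
    [[1.5,-0.9,0],[0,0,0],18],
    [[1.6,-0.8,0],[0,0,0],18],
    [[1.6,-0.7,0],[0,0,0],18],
    [[1.7,-0.7,0],[0,0,0],18],
    [[1.7,-0.5,0],[0,0,0],18],
    [[0,0,0],[0,0,0],18]
  ]
}}

```text
t: 7.18
ee_pos: [567.6, 59.1, 75.3]
ee_rot: [-180.0, -0.1, 25.0]
force: [-2.7, 0.1, 10.8]
finger_gap: 20.9
gripper_force: 34.6
```

```bash
python3 -c "
from h import *
rep(3)"
```

```text
F [-2.6  0.9 11.5] pos [567.59  59.16  75.33] ang -106.16 r 32.73 Ft -2.7 Fr -0.13
```

Request:
{"fn": "play_rows", "kwargs": {
  "increments": [
    [[0,0,0.8],[0,0,0],18],
    [[0,0,0.8],[0,0,0],18],
    [[0,0,0.5],[0,0,0],18],
    [[0,0,0.2],[0,0,0],18],
    [[0,0,0],[0,0,0],18]
  ]
}}

```text
t: 7.95
ee_pos: [567.5, 59.2, 77.0]
ee_rot: [-180.0, -0.0, 25.0]
force: [-1.3, 0.1, 6.7]
finger_gap: 21.1
gripper_force: 34.2
```

```bash
python3 -c "
from h import *
rep(3)"
```

```text
F [-1.5  1.2  6.7] pos [567.52  59.13  76.97] ang -106.26 r 32.78 Ft -1.82 Fr -0.71
```

Request:
{"fn": "play_rows", "kwargs": {
  "increments": [
    [[0,0,0.3],[0,0,0],18],
    [[0.6,-0.2,0],[0,0,0],18],
    [[0.6,-0.2,0],[0,0,0],18],
    [[0,0,0],[0,0,0],18]
  ]
}}

```text
t: 8.6
ee_pos: [567.7, 59.1, 76.9]
ee_rot: [-179.9, 0.1, 25.0]
force: [-3.7, 1.9, 7.9]
finger_gap: 20.6
gripper_force: 34.3
```

```bash
python3 -c "
from h import *
rep(3)"
```

```text
F [-3.6  1.9  8.3] pos [567.67  59.04  76.92] ang -105.97 r 32.82 Ft -3.95 Fr -0.81
```

Request:
{"fn": "play_rows", "kwargs": {
  "increments": [
    [[0.6,-0.2,0],[0,0,0],18],
    [[0.6,-0.2,0],[0,0,0],18],
    [[0,0,0],[0,0,0],18]
  ]
}}

```text
t: 9.12
ee_pos: [568.7, 58.8, 76.9]
ee_rot: [-179.9, 0.1, 25.0]
force: [-3.6, 1.9, 7.8]
finger_gap: 21.2
gripper_force: 34.3
```

```bash
python3 -c "
from h import *
rep(3)"
```

```text
F [-3.4  2.2  7.7] pos [568.71  58.74  76.92] ang -104.07 r 32.85 Ft -3.84 Fr -1.27
```

Request:
{"fn": "play_rows", "kwargs": {
  "increments": [
    [[0,0,0.3],[0,0,0],18],
    [[0.6,-0.1,0.2],[0,0,0],18],
    [[0.6,-0.1,0],[0,0,0],18],
    [[0,0,0],[0,0,0],18]
  ]
}}

```text
t: 9.78
ee_pos: [569.0, 58.6, 77.0]
ee_rot: [-179.9, 0.2, 25.0]
force: [-5.1, 2.8, 6.8]
finger_gap: 21.0
gripper_force: 34.2
```

```bash
python3 -c "
from h import *
rep(3)"
```

```text
F [-4.8  3.   6.3] pos [568.99  58.62  76.96] ang -103.56 r 32.9 Ft -5.33 Fr -1.78
```

Request:
{"fn": "play_rows", "kwargs": {
  "increments": [
    [[0.5,-0.1,0],[0,0,0],18],
    [[0.5,-0.1,0],[0,0,0],18],
    [[0,0,0],[0,0,0],18]
  ]
}}

```text
t: 10.3
ee_pos: [570.0, 58.4, 77.0]
ee_rot: [-179.9, 0.2, 25.0]
force: [-4.8, 3.0, 6.9]
finger_gap: 20.7
gripper_force: 34.2
```

```bash
python3 -c "
from h import *
rep(3)"
```

```text
F [-4.7  2.5  6.4] pos [569.98  58.38  76.99] ang -101.79 r 32.91 Ft -5.15 Fr -1.49
```

Request:
{"fn": "play_rows", "kwargs": {
  "increments": [
    [[0.5,-0.1,0.3],[0,0,0],18],
    [[0.5,-0.1,0],[0,0,0],18],
    [[0,0,0],[0,0,0],18]
  ]
}}

```text
t: 10.82
ee_pos: [570.3, 58.2, 77.0]
ee_rot: [-179.8, 0.3, 25.0]
force: [-6.3, 3.2, 5.1]
finger_gap: 21.0
gripper_force: 34.1
```

```bash
python3 -c "
from h import *
rep(3)"
```

```text
F [-5.7  3.   5.3] pos [570.31  58.28  77.02] ang -101.19 r 32.94 Ft -6.13 Fr -1.83
```

Request:
{"fn": "play_rows", "kwargs": {
  "increments": [
    [[0.5,-0.1,0],[0,0,0],18],
    [[0.5,-0.1,0],[0,0,0],18],
    [[0,0,0],[0,0,0],18]
  ]
}}

```text
t: 11.35
ee_pos: [571.4, 58.0, 77.0]
ee_rot: [-179.8, 0.2, 25.0]
force: [-6.3, 2.8, 5.5]
finger_gap: 20.6
gripper_force: 34.1
```

```bash
python3 -c "
from h import *
rep(3)"
```

```text
F [-5.6  3.1  5.6] pos [571.43  58.04  77.05] ang -99.19 r 32.99 Ft -6.04 Fr -2.16
```

Request:
{"fn": "play_rows", "kwargs": {
  "increments": [
    [[0.5,-0.1,0],[0,0,0],18],
    [[0.5,-0.1,0],[0,0,0],18],
    [[0,0,0],[0,0,0],18]
  ]
}}

```text
t: 11.88
ee_pos: [572.7, 57.8, 77.1]
ee_rot: [-179.9, 0.2, 25.0]
force: [-5.5, 2.7, 6.8]
finger_gap: 20.8
gripper_force: 34.1
```

```bash
python3 -c "
from h import *
rep(3)"
```

```text
F [-5.2  2.6  6.3] pos [572.69  57.81  77.14] ang -96.98 r 33.03 Ft -5.47 Fr -1.95
```

Request:
{"fn": "play_rows", "kwargs": {
  "increments": [
    [[0,0,0.4],[0,0,0],18],
    [[0,0,0],[0,0,0],18]
  ]
}}

```text
t: 12.28
ee_pos: [572.6, 57.8, 77.3]
ee_rot: [-179.9, 0.2, 25.0]
force: [-5.3, 2.7, 4.5]
finger_gap: 20.8
gripper_force: 34.1
```

```bash
python3 -c "
from h import *
rep(3)"
```

```text
F [-5.   3.3  4.8] pos [572.64  57.8   77.33] ang -97.06 r 33.05 Ft -5.34 Fr -2.67
```

Request:
{"fn": "play_rows", "kwargs": {
  "increments": [
    [[0,0,0.4],[0,0,0],18],
    [[0,0,0.2],[0,0,0],18],
    [[0,0,0],[0,0,0],18]
  ]
}}

```text
t: 12.8
ee_pos: [572.6, 57.8, 77.6]
ee_rot: [-179.8, 0.2, 25.0]
force: [-4.1, 4.2, 0.3]
finger_gap: 20.8
gripper_force: 34.2
```

```bash
python3 -c "
from h import *
rep(3)"
```

```text
F [-4.1  2.7  0.9] pos [572.6   57.79  77.56] ang -97.13 r 33.06 Ft -4.4 Fr -2.17
```

Request:
{"fn": "play_rows", "kwargs": {
  "increments": [
    [[0.5,0,0],[0,0,0],18],
    [[0.5,0,0],[0,0,0],18],
    [[0,0,0],[0,0,0],18]
  ]
}}

```text
t: 13.32
ee_pos: [572.7, 57.7, 77.5]
ee_rot: [-179.8, 0.3, 25.0]
force: [-6.0, 3.0, 3.6]
finger_gap: 20.8
gripper_force: 34.2
```

```bash
python3 -c "
from h import *
rep(3)"
```

```text
F [-5.6  3.1  2.1] pos [572.74  57.78  77.49] ang -96.88 r 33.06 Ft -5.89 Fr -2.45
```

Request:
{"fn": "play_rows", "kwargs": {
  "increments": [
    [[0.5,0,0],[0,0,0],18],
    [[0.3,0,0],[0,0,0],18],
    [[0,0,0],[0,0,0],18]
  ]
}}

```text
t: 13.85
ee_pos: [572.9, 57.8, 77.5]
ee_rot: [-179.8, 0.4, 25.0]
force: [-7.0, 2.6, 2.8]
finger_gap: 20.7
gripper_force: 34.3
```

```bash
python3 -c "
from h import *
rep(3)"
```

```text
F [-6.9  3.6  3.7] pos [572.86  57.77  77.43] ang -96.67 r 33.06 Ft -7.25 Fr -2.78
```

Request:
{"fn": "play_rows", "kwargs": {
  "increments": [
    [[0.5,0,0],[0,0,0],18],
    [[0,0,0],[0,0,0],18],
    [[0,0,0],[0,0,0],18]
  ]
}}

```text
t: 14.38
ee_pos: [575.0, 57.6, 78.1]
ee_rot: [-179.9, 0.2, 25.0]
force: [-5.3, 3.3, 7.0]
finger_gap: 21.1
gripper_force: 34.6
```

```bash
python3 -c "
from h import *
rep(3)"
```

```text
F [-5.4  2.7  7.1] pos [575.04  57.6   78.21] ang -92.87 r 33.04 Ft -5.49 Fr -2.46
```

Request:
{"fn": "play_rows", "kwargs": {
  "increments": [
    [[-0.2,0,0.6],[0,0,0],18],
    [[-0.2,0,0.6],[0,0,0],18],
    [[0,0,0],[0,0,0],18]
  ]
}}

```text
t: 14.9
ee_pos: [574.9, 57.6, 79.4]
ee_rot: [-179.9, 0.2, 25.0]
force: [-5.4, 3.0, 6.0]
finger_gap: 21.2
gripper_force: 34.5
```

```bash
python3 -c "
from h import *
rep(3)"
```

```text
F [-4.7  2.8  5.8] pos [574.96  57.58  79.42] ang -93.02 r 33.07 Ft -4.8 Fr -2.53
```

The wheel is rising in the notch. I'll keep easing up and relax the sideways push.

Request:
{"fn": "play_rows", "kwargs": {
  "increments": [
    [[-0.3,0,0.7],[0,0,0],18],
    [[-0.2,0,0.7],[0,0,0],18],
    [[0,0,0],[0,0,0],18]
  ]
}}

```text
t: 15.42
ee_pos: [574.9, 57.5, 80.7]
ee_rot: [-179.9, 0.1, 25.0]
force: [-4.2, 2.4, 3.1]
finger_gap: 21.0
gripper_force: 34.4
```

```bash
python3 -c "
from h import *
rep(3)"
```

```text
F [-4.1  2.8  4.3] pos [574.88  57.55  80.67] ang -93.15 r 33.1 Ft -4.26 Fr -2.61
```

Request:
{"fn": "play_rows", "kwargs": {
  "increments": [
    [[-0.3,0,0.5],[0,0,0],18],
    [[-0.2,0,0.4],[0,0,0],18],
    [[0,0,0.3],[0,0,0],18],
    [[0,0,0],[0,0,0],18]
  ]
}}

```text
t: 16.08
ee_pos: [574.8, 57.5, 81.4]
ee_rot: [-179.9, 0.1, 25.0]
force: [-3.5, 3.6, -1.8]
finger_gap: 20.9
gripper_force: 34.3
```

```bash
python3 -c "
from h import *
rep(3)"
```

```text
F [-3.3  3.5 -2.1] pos [574.8   57.57  81.36] ang -93.29 r 33.09 Ft -3.5 Fr -3.28
```

Request:
{"fn": "play_rows", "kwargs": {
  "increments": [
    [[-0.3,0.3,-0.2],[0,0,0],18],
    [[0,0,0],[0,0,0],24],
    [[0,0,0],[0,0,0],32],
    [[0,0,0],[0,0,0],45],
    [[0,0,0],[0,0,0],45],
    [[0,0,0],[0,0,0],45]
  ]
}}

```text
t: 16.98
ee_pos: [576.0, 56.7, 82.1]
ee_rot: [180.0, -0.0, 25.0]
force: [0.0, 0.3, -0.4]
finger_gap: 45.0
gripper_force: 0.0
```

Request:
{"fn": "play_rows", "kwargs": {
  "increments": [
    [[0,0,10],[0,0,0],45],
    [[0,0,20],[0,0,0],50],
    [[0,0,40],[0,0,0],60],
    [[0,0,40],[0,0,0],60],
    [[0,0,40],[0,0,0],60],
    [[0,0,0],[0,0,0],60],
    [[0,0,0],[0,0,0],60]
  ]
}}

```text
t: 17.85
ee_pos: [575.2, 56.9, 232.0]
ee_rot: [180.0, 0.0, 25.0]
force: [-0.3, -1.3, -0.3]
finger_gap: 60.2
gripper_force: 0.0
```

Run:
```python
from h import *
s=robot.read_state();im=robot.get_image("wrist");save("w3.png",im)
a=robot.get_image("side");save("s3.png",cv2.resize(a[230:370,210:370],None,fx=4,fy=4))
print(s["t"],s["ee_pos"],s["force"])
for k in ["orange","green","yellow","red","blue"]:
    for n,c in blob(im,*RNG[k])[:1]: print(k,n,c,ray("wrist",*c,54,s).round(1))
```

```text
17.85 [575.21970322  56.88195973 231.98556643] [-0.34315329 -1.34877505 -0.29959426]
orange 81 [404.7  77. ] [692.4  44.2  54. ]
green 674 [378.8 234.6] [579.5   7.3  54. ]
yellow 1008 [181.1 150.6] [574.9 173.   54. ]
red 812 [187.3 231.7] [517. 147.  54.]
blue 1025 [380.3 152.3] [637.5  35.8  54. ]
```

View pics/w3.png

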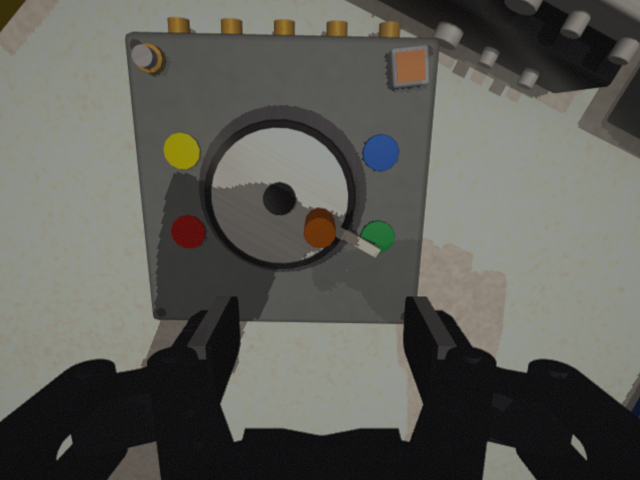

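View pics/s3.png

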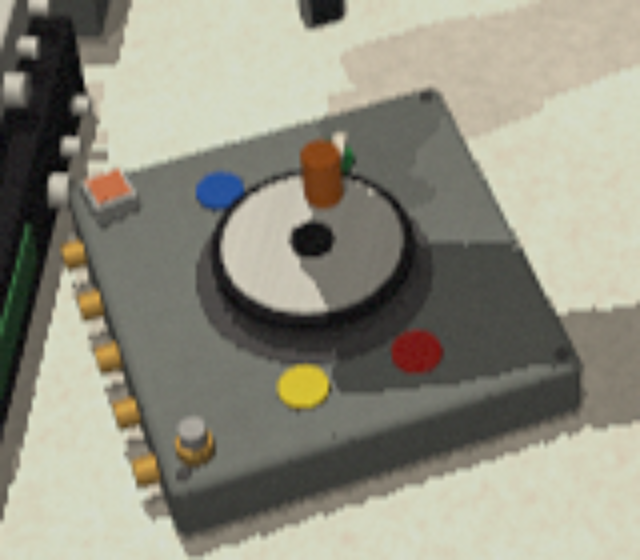

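The pointer, at about (370,247), now lies across the near part of the green tag at (378,236). The wheel stands risen, clear of the box, and the hand is well away with nothing else disturbed.

```bash
python3 -c "
from workcell import robot
print(robot.close_job())"
```

```text
the job is handed in; nothing more can be done
None
```

The selector is on green: I turned the wheel about 50° counter-clockwise, the shorter way. It dropped into the notch just short of the tag's centre and rose back to its starting height. I then released it and handed the job in at about 18 s; the judge's result was not shown to me.

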